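# Unlock and open the bur case

## Task

Free the sliding lock on the side of the metal bur case, then slide its shutter fully open to the end stop so the burs can be reached. Leave the lock drawn back, and do not knock over or push away the dropper bottle and the dental cast standing behind the case.

Things in the scene. Friction and masses are not known exactly. Their poses are not given: they have to be found in the camera images.
- bur_case: Aluminium bur case screwed to the worktop (it cannot move), 100 mm (x) x 240 mm (y) x 76 mm high. Origin: centre of its underside. Its -y half is a well holding a bur block, covered by the shutter at the start; its +y half is a closed deck 64 mm high onto which the shutter slides between two side rails (tops 76 mm high). At mid-length a lock bracket sticks out of its -x side to x = -116 mm.
- lock (a joint): The lock: a flat steel bolt, 14 mm wide, that lies across the shutter's path just ahead of its +y edge. Value 0 to 0.022 m, growing as the bolt is drawn out along the case's -x axis; near 0 (0 to 0.003) at the start. It clears the shutter from about 0.016; 0.022 is its stop. Stays where it is left; friction about 2 N.
- lock_grip (a point): Top centre of the lock's upright black thumb piece (moves with the lock): 16 mm along case x, 12 mm along case y, standing 28 mm tall, so it can be gripped from this point down to 25 mm below it. At lock 0 it is at (-74, 12, 99.5) mm in the case's frame.
- shutter (a joint): The shutter, an 82 x 122 mm grey plate. Value 0 (closed over the well) to 0.110 m (fully open, against the end stop), growing as it moves along the case's +y axis. Starts closed, within 1 mm. Stays where it is left; friction about 2.5 N plus light drag. While the lock is in, it stops after 1 to 2 mm.
- shutter_grip (a point): Top centre of the upright black grip bar on the shutter (moves with the shutter): 44 mm along case x, 12 mm along case y, standing 28 mm tall, so it can be gripped from this point down to 25 mm below it. At shutter 0 it is at (0, -54, 98.5) mm in the case's frame.
- dropper: Loose small amber dropper bottle with a black teat, 33 mm across, 102 mm high, standing behind (+x side of) the case near its +y end; origin at the centre of its underside, z up.
- yellow_cast: Loose dental cast, yellow stone with teeth, 62 x 74 x 41 mm, behind (+x side of) the case near its -y end; origin at the centre of its underside.

How it is judged (in metres and radians):
On the way:
1. the lock is drawn back clear while the shutter is still closed (value of joint lock above 0.0155 m and value of joint shutter below 0.006 m), for 0.1 s.
At the end, for the whole second after the job is handed in: The shutter is at rest within 6 mm of its fully open stop (value over 0.104 m) and the lock is still drawn back (over 14.5 mm) (value of joint shutter above 0.104 m and value of joint lock above 0.0145 m and velocity of joint shutter between -0.005 and 0.005 m/s); the robot touches nothing.
It fails at once if the dropper bottle is tipped or pushed more than 30 mm (angle between dropper's own z axis and vertical above 0.5 rad or distance of dropper from where it was at the start of the episode above 0.03 m).
It fails at once if the dental cast is pushed more than 30 mm (distance of yellow_cast from where it was at the start of the episode above 0.03 m).
It also fails if it takes over 42 s, if anything falls off the work surface, if the arm or the gripper's body presses on something with over 40 N, if the wrist force passes 120 N, or if a joint passes its speed limit or range.

## Robot

A 6-joint arm with a two-finger parallel gripper is mounted at the origin on a cart in front of the work surface, level with it; the furniture and walls round the work are solid. World frame = base frame: x ahead of the robot, y to its left, z up, the work surface at z = 0. Lengths are in mm, angles in rad, forces in N, time in s.
With the tool pointing down it reaches from about 275 to 750 mm from the base axis. Payload 10.2 kg.
Tool frame: the origin (TCP) lies at the centre of the arm's flange, where the gripper is bolted on; the fingertips stand 173 mm ahead of it and the grasp point (between the pads) lies 155 mm ahead of it; z points along the fingers, y is the line along which they close (so a half turn about z gives the same grasp; the last joint's range is limited). The gripper opens to 85 mm and grips with 20 to 120 N. Pads are 22 mm wide; open, the fingers measure 114 mm over their backs; the gripper's body (76 mm by 85 mm) begins 54 mm behind the grasp point. The pads swing forward as they close: fully open they stand 13 mm farther back than shut.
Start: joints at [0.903, 0.313, 1.498, -0, 1.331, -0.223], TCP at [225.909, 473.917, 404.694] pointing down, gripper open.
Joint ranges: [-2.94, 2.94], [-0.97, 2.17], [0.19, 2.56], [-1.23, 4.37], [0.02, 3.11], [-2.88, 2.88]. Speed limits (rad/s): [2.39, 2.39, 3.01, 3.14, 3.14, 3.14].

## Interface

Orientations are given as a unit quaternion [w, x, y, z].
In Python, from rig import status, capture, camera_info, ticket gives the robot as it stands.
- The arm moves only by the shell command python3 -m crank 'ROWS' [FORCE]. ROWS is JSON, a list of rows, each a list of 7 numbers: the shift along the tool's x, y, z as a fraction of full scale, then the turn, a rotation vector about the tool's x, y, z as a fraction of full scale, then the closure, from 0 (fully open) to 1 (shut). A call has 1 to 12 rows; each row is the pose to reach, as a shift and turn from the pose commanded when the call began, along the tool's axes at that moment; what a row does not reach only later rows make up. Full scale, the value 1, is 0.1 m for a shift and 45 degrees for a turn. A row lasts 1/10 s, in which the tool goes at most 50 mm and 8.59 degrees, less where a joint would pass 70% of its speed; a pose out of reach is approached as far as the arm can. A call with a number of a shift or a turn outside -1 to 1 is refused whole. A call with a gripper value outside its range is refused whole. The fingers move at their own pace and stop on an object; FORCE is the grip in N (left out, the last holds). Time passes only in rows, so rows that repeat a pose let the fingers close. It gives the time, the measured TCP pose, the force, the opening and the grip force at its end, in the units of the state.
- status.sense(): the state, without advancing time (a new reading comes with each control period).
- capture(name): name is "scene" or "top" or "wrist"; returns (picture, depth): 384x512x3 uint8, red, green, blue; 384x512 float32, mm along the optical axis (not along the pixel's ray), 0 where there is no reading.
- camera_info(name): a dict with "K" (3x3 intrinsics, pixels), "camera_from_world" (4x4, takes a point from world to camera coordinates). Camera axes: x right, y up, looking along -z (the intrinsics and any distortion apply to the point x, -y, -z); pixel columns grow to the right and rows downward; lengths in mm; the calibration is good to about 2 mm. A picture is of the moment at which its call begins: read the wrist's pose just before it. camera_info takes no time and is no camera call; for the wrist camera it gives the pose at the moment of the call.
- ticket.finish_job(): hands the job in; it is judged then, once.
The state is a dict: "time_s": time; "joints": joint angles; "dq": joint speeds; "tau": joint torques, N m; "eef_pos": TCP position; "ee_rot": TCP orientation; "force": force on the tool from outside, world axes, zero at the start; "wrist_torque": the same for the moment, N m; "grip_width": opening from 0.0 (shut) to 1.0 (fully open); "grip_force": force on a finger pad.
Only numpy, scipy, OpenCV 4.12 (cv2) and the standard library are available. Lean on these libraries where they do the work, as an engineer would, in place of code of your own. Each camera call takes 0.05 s, during which the arm holds its last target. There are 200 camera calls.

## Working session

There is one attempt and no reset: what is moved stays moved. The work goes in short steps, Python scripts to look and compute and a shell command to move; the robot and the scene stay as the last step left them, time stands still between calls to the robot, and variables do not carry over. Pictures are saved under pics/ and viewed, at most 10 in all, crops included, and the job is handed in when it is done.

```bash
mkdir -p pics; ls
python3 - <<'E'
from rig import status, capture, camera_info
import cv2,numpy as np
s=status.sense(); print(s)
for n in ["scene","top"]:
    p,d=capture(n); cv2.imwrite(f"pics/{n}1.png",p[:,:,::-1]); np.save(f"{n}.npy",d); np.save(f"{n}_rgb.npy",p)
    print(n,camera_info(n))
E
```

```text
pics
{'time_s': 0.0, 'joints': array([ 9.02619303e-01,  3.13450332e-01,  1.49844575e+00, -2.83187891e-05,
        1.33099188e+00, -2.23410655e-01]), 'dq': array([ 0.00203313, -0.00018666, -0.00054746,  0.00083326,  0.00116022,
        0.00096942]), 'tau': array([-7.43694072e-04, -4.12254882e+01, -2.59750503e+01, -6.06209892e-05,
        4.05353247e-03,  1.27328258e-05]), 'eef_pos': array([225.87256606, 473.88279521, 404.13149897]), 'ee_rot': array([-2.66843449e-04,  2.20551409e-01,  9.75375136e-01, -5.90286883e-04]), 'force': array([ 0.17084916, -0.37437072, -0.01721748]), 'wrist_torque': array([-0.03329914,  0.00071141,  0.06144161]), 'grip_force': 0.0, 'grip_width': 1.0040138970758548}
scene {'K': array([[368.51829733,   0.        , 262.31845176],
       [  0.        , 368.51829733, 194.3221522 ],
       [  0.        ,   0.        ,   1.        ]]), 'camera_from_world': array([[ 5.98826953e-01, -8.00756042e-01,  1.40014934e-02,
        -1.31055916e+02],
       [ 4.44314434e-01,  3.46714239e-01,  8.26059272e-01,
        -4.44311432e+02],
       [-6.66326470e-01, -4.88445491e-01,  5.63409299e-01,
        -3.62459636e+02],
       [ 0.00000000e+00,  0.00000000e+00,  0.00000000e+00,
         1.00000000e+00]])}
top {'K': array([[354.17874552,   0.        , 257.82610914],
       [  0.        , 354.17874552, 192.88271969],
       [  0.        ,   0.        ,   1.        ]]), 'camera_from_world': array([[-2.77972948e-03, -9.99775721e-01, -2.09947877e-02,
         3.07582727e+02],
       [ 9.98099414e-01, -4.06632858e-03,  6.14900343e-02,
        -5.86586385e+02],
       [-6.15616151e-02, -2.07839597e-02,  9.97886865e-01,
        -8.78890291e+02],
       [ 0.00000000e+00,  0.00000000e+00,  0.00000000e+00,
         1.00000000e+00]])}
```

View pics/top1.png

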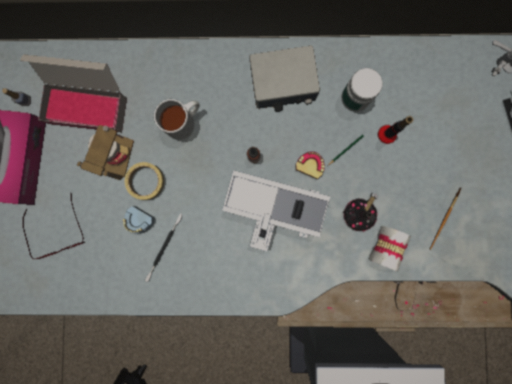

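View pics/scene1.png

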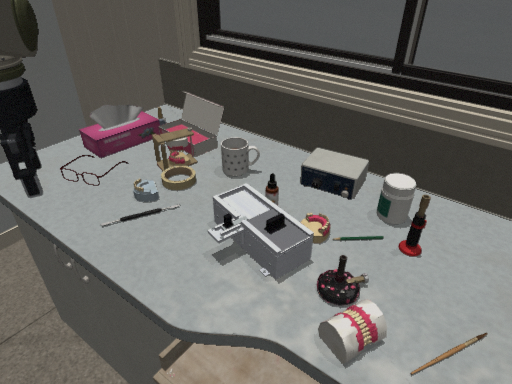

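Top view: the case runs from (232,174) to (328,235) with the shutter bar at (298,210) and the thumb piece at (264,233). The dropper is at (254,155) and the cast at (310,165). Next I measure the black pieces and the case axes.

```bash
cat > h.py <<'E'
import numpy as np,cv2
from rig import status,capture,camera_info
def cloud(d,ci):
    K=ci["K"];T=ci["camera_from_world"]
    v,u=np.mgrid[:d.shape[0],:d.shape[1]]
    c=np.stack([(u-K[0,2])*d/K[0,0],-(v-K[1,2])*d/K[1,1],-d],-1)
    return (c-T[:3,3])@T[:3,:3]
E
python3 - <<'E'
from h import *
for n,box in [("top",(210,165,340,255)),("scene",(200,180,315,275))]:
    d=np.load(n+".npy");p=np.load(n+"_rgb.npy");P=cloud(d,camera_info(n))
    m=np.zeros(d.shape,np.uint8);x0,y0,x1,y1=box
    m[y0:y1,x0:x1]=1
    dark=(p.max(2)<60)&(m>0)&(d>0)&(P[...,2]>78)&(P[...,2]<115)
    k,l,st,ce=cv2.connectedComponentsWithStats(dark.astype(np.uint8))
    for i in range(1,k):
        if st[i,4]>8:
            q=P[l==i]; t=q[q[:,2]>np.percentile(q[:,2],90)-4]
            r=cv2.minAreaRect(t[:,:2].astype(np.float32))
            print(n,st[i],ce[i].round(1),"top mean",t.mean(0).round(1),r)
    case=(m>0)&(P[...,2]>55)&(P[...,2]<85)&(d>0)
    k,l,st,ce=cv2.connectedComponentsWithStats(case.astype(np.uint8));i=1+st[1:,4].argmax()
    q=P[l==i];print(n,"case",cv2.minAreaRect(q[:,:2].astype(np.float32)),np.percentile(q[:,2],[5,50,95]))
E
```

```text
top [293 201  10  18 102] [297.7 209.1] top mean [544.7 211.4  98. ] ((545.10498046875, 211.50466918945312), (12.04378890991211, 39.9691162109375), 75.93921661376953)
top [260 230   5   7  26] [262.3 233.1] top mean [490.1 293.9  98.7] ((490.1409606933594, 294.5907897949219), (9.232502937316895, 13.656766891479492), 89.63948822021484)
top case ((528.661376953125, 271.269287109375), (240.16732788085938, 165.94483947753906), 74.56322479248047) [61.89759069 69.56568695 77.65188673]
scene [269 180   6   3  14] [271.5 180.9] top mean [677.7 314.4  83.6] ((677.5620727539062, 314.57391357421875), (2.9636342525482178, 10.074394226074219), 27.294458389282227)
scene [224 214   8  12  82] [227.4 219.1] top mean [486.1 292.8  98.7] ((486.87640380859375, 294.15960693359375), (13.188959121704102, 14.255864143371582), 84.57982635498047)
scene [266 214  19  16 194] [274.8 221.6] top mean [540.8 209.6  97.7] ((542.02734375, 209.7530059814453), (12.340579986572266, 41.15775680541992), 74.52068328857422)
scene case ((526.12060546875, 270.58697509765625), (242.1138458251953, 167.2642059326172), 74.75909423828125) [60.93641802 70.27145261 77.8996621 ]
```

```bash
cat >> h.py <<'E'
from scipy.spatial.transform import Rotation as R
yaw=np.radians(-15.2)
cx=np.array([np.cos(yaw),np.sin(yaw),0]);cy=np.array([-np.sin(yaw),np.cos(yaw),0])
def todo(g):
    "shift/turn fractions to bring grasp point to g with tool y along case y, pointing down"
    s=status.sense();q=s["ee_rot"];r=R.from_quat([*q[1:],q[0]])
    t=R.from_matrix(np.stack([-cx,cy,[0,0,-1]],1))
    dp=np.array(g)+[0,0,155]-s["eef_pos"]
    print("t",round(s["time_s"],2),"grasp pt",(s["eef_pos"]-[0,0,155]).round(1),"shift",(r.inv().apply(dp)/100).round(3),"turn",((r.inv()*t).as_rotvec()/np.radians(45)).round(3),"w",round(s["grip_width"],2),"F",s["force"].round(1))
E
python3 -c "
from h import *
todo([488.5,293.8,180])"
```

```text
t 0.1 grasp pt [225.9 473.9 249.2] shift [-3.146 -0.495  0.692] turn [-0.001 -0.    -0.229] w 1.0 F [-0.4 -0.  -0.3]
```

```bash
python3 -m crank '[[-0.5,0,0,0,0,-0.12,0],[-0.95,0,0,0,0,-0.23,0],[-0.95,0,0,0,0,-0.23,0],[-0.95,0,0,0,0,-0.23,0]]'; python3 -c "
from h import *
todo([488.5,293.8,180])"
```

```text
time_s: 0.5
eef_pos: [312.2, 432.7, 404.3]
ee_rot: [-0.0, 0.133, 0.991, -0.0]
force: [0.0, 0.7, -0.6]
grip_width: 0.996
grip_force: 0.0
t 0.5 grasp pt [312.2 432.7 249.3] shift [-2.067 -0.875  0.692] turn [-0.001 -0.001 -0.001] w 1.0 F [ 0.   0.7 -0.6]
```

```bash
python3 -m crank '[[-0.4,-0.2,0,0,0,0,0],[-0.8,-0.4,0,0,0,0,0],[-1,-0.6,0,0,0,0,0],[-1,-0.87,0,0,0,0,0],[-1,-0.87,0,0,0,0,0]]' >/dev/null; python3 -m crank '[[-0.4,0,0.1,0,0,0,0],[-0.7,0,0.2,0,0,0,0],[-0.8,0,0.3,0,0,0,0],[-0.8,0,0.3,0,0,0,0],[-0.8,0,0.3,0,0,0,0]]'
python3 - <<'E'
from h import *
todo([488.5,293.8,180])
ci=camera_info("wrist");p,d=capture("wrist");cv2.imwrite("pics/w1.png",p[:,:,::-1])
P=cloud(d,ci);np.save("wP.npy",P)
dark=((p.max(2)<60)&(d>0)&(P[...,2]>85)&(P[...,2]<110)).astype(np.uint8)
k,l,st,ce=cv2.connectedComponentsWithStats(dark)
for i in range(1,k):
    if st[i,4]>40:
        q=P[l==i];t=q[q[:,2]>np.percentile(q[:,2],90)-3]
        print(st[i],t.mean(0).round(1),cv2.minAreaRect(t[:,:2].astype(np.float32)))
E
```

```text
time_s: 1.5
eef_pos: [461.7, 303.0, 374.7]
ee_rot: [-0.0, 0.131, 0.991, -0.0]
force: [-0.4, 0.3, 0.1]
grip_width: 1.0
grip_force: 0.0
t 1.5 grasp pt [461.7 303.  219.7] shift [-0.283 -0.019  0.397] turn [-0.    -0.001  0.003] w 1.0 F [-0.4  0.3  0.1]
[244 211  14  23 282] [488.1 294.1  99.8] ((488.06494140625, 294.1396484375), (10.322867393493652, 14.248940467834473), 74.62934875488281)
[166 279  19  51 783] [544.1 211.2  98.7] ((544.7308959960938, 210.71522521972656), (11.556878089904785, 42.267234802246094), 73.87003326416016)
```

```bash
python3 -m crank '[[-0.28,-0.015,0.2,0,0,0,0],[-0.28,-0.015,0.5,0,0,0,0],[-0.28,-0.015,0.8,0,0,0,0],[-0.28,-0.015,0.8,0,0,0,0],[-0.28,-0.015,0.8,0,0,0,0]]' >/dev/null; python3 -c "
from h import *
todo([488.2,294.1,94])"
```

```text
t 2.05 grasp pt [489.  293.9 141.1] shift [ 0.008 -0.001  0.471] turn [0.001 0.001 0.003] w 0.99 F [-0.4  0.4  0.6]
```

```bash
python3 -m crank '[[0,0,0.2,0,0,0,0],[0.01,0,0.4,0,0,0,0],[0.01,0,0.47,0,0,0,0],[0.01,0,0.47,0,0,0,0],[0.01,0,0.47,0,0,0,1],[0.01,0,0.47,0,0,0,1],[0.01,0,0.47,0,0,0,1],[0.01,0,0.47,0,0,0,1],[0.01,0,0.47,0,0,0,1],[0.01,0,0.47,0,0,0,1],[0.01,0,0.47,0,0,0,1]]' 40; python3 -c "
from h import *
todo([488.2,294.1,94])"
```

```text
time_s: 3.15
eef_pos: [488.5, 293.8, 248.0]
ee_rot: [0.0, 0.132, 0.991, 0.001]
force: [0.8, 4.1, 2.5]
grip_width: 0.126
grip_force: 39.3
t 3.15 grasp pt [488.5 293.8  93. ] shift [ 0.003  0.002 -0.01 ] turn [0.001 0.001 0.001] w 0.13 F [0.8 4.1 2.5]
```

Gripped (opening 0.126 is about 11 mm). Draw the lock out along tool +x, to just past the stop.

```bash
python3 -m crank '[[0.05,0,0,0,0,0,1],[0.1,0,0,0,0,0,1],[0.15,0,0,0,0,0,1],[0.19,0,0,0,0,0,1],[0.215,0,0,0,0,0,1],[0.215,0,0,0,0,0,1],[0.215,0,0,0,0,0,1]]'; python3 -c "
from h import *
todo([488.2,294.1,94])"
```

```text
time_s: 3.85
eef_pos: [468.8, 299.1, 248.1]
ee_rot: [0.003, 0.132, 0.991, 0.001]
force: [10.8, 2.5, -3.4]
grip_width: 0.132
grip_force: 39.5
t 3.85 grasp pt [468.8 299.1  93.1] shift [-0.201  0.003 -0.008] turn [0.003 0.007 0.001] w 0.13 F [10.8  2.5 -3.4]
```

The lock moved about 20.4 mm and the force rose to about 11 N, so it is at its stop. Release and lift.

```bash
python3 -m crank '[[-0.01,0,0,0,0,0,1],[-0.01,0,0,0,0,0,0],[-0.01,0,0,0,0,0,0],[-0.01,0,0,0,0,0,0],[-0.01,0,0,0,0,0,0],[-0.01,0,0,0,0,0,0],[-0.01,0,0,0,0,0,0],[-0.01,0,-0.2,0,0,0,0],[-0.01,0,-0.5,0,0,0,0],[-0.01,0,-0.9,0,0,0,0],[-0.01,0,-0.9,0,0,0,0],[-0.01,0,-0.9,0,0,0,0]]'
python3 - <<'E'
from h import *
todo([544.3,211,93])
ci=camera_info("wrist");p,d=capture("wrist");cv2.imwrite("pics/w2.png",p[:,:,::-1])
P=cloud(d,ci)
dark=((p.max(2)<60)&(d>0)&(P[...,2]>85)&(P[...,2]<110)).astype(np.uint8)
k,l,st,ce=cv2.connectedComponentsWithStats(dark)
for i in range(1,k):
    if st[i,4]>40:
        q=P[l==i];t=q[q[:,2]>np.percentile(q[:,2],90)-3]
        print(st[i],t.mean(0).round(1),cv2.minAreaRect(t[:,:2].astype(np.float32)))
E
```

```text
time_s: 5.05
eef_pos: [468.5, 298.9, 338.1]
ee_rot: [0.001, 0.132, 0.991, 0.0]
force: [-0.4, -0.2, -0.8]
grip_width: 1.001
grip_force: 0.0
t 5.05 grasp pt [468.5 298.9 183.1] shift [-0.96  -0.651  0.902] turn [0.001 0.001 0.002] w 1.0 F [-0.4 -0.2 -0.8]
[245 191  17  27 426] [469.7 298.9  99.7] ((470.0836181640625, 298.84539794921875), (10.688627243041992, 14.495546340942383), 74.70716857910156)
[ 156  294   22   60 1061] [543.8 211.2  98.7] ((544.5567016601562, 210.7876739501953), (11.401081085205078, 42.48884582519531), 74.10242462158203)
```

Lock reads about 20.8 mm in the case frame, which is drawn clear. Now to the shutter bar.

```bash
python3 -m crank '[[-0.35,-0.25,0,0,0,0,0],[-0.7,-0.5,0,0,0,0,0],[-0.96,-0.65,0,0,0,0,0],[-0.96,-0.65,0.3,0,0,0,0],[-0.96,-0.65,0.55,0,0,0,0],[-0.96,-0.65,0.55,0,0,0,0],[-0.96,-0.65,0.55,0,0,0,0]]' ; python3 -c "
from h import *
todo([544.1,211,93])"
```

```text
time_s: 5.8
eef_pos: [544.3, 211.2, 282.5]
ee_rot: [-0.001, 0.132, 0.991, -0.0]
force: [0.2, 0.8, 0.6]
grip_width: 1.003
grip_force: 0.0
t 5.8 grasp pt [544.3 211.2 127.5] shift [ 0.001 -0.002  0.345] turn [-0.001 -0.002  0.002] w 1.0 F [0.2 0.8 0.6]
```

```bash
python3 -m crank '[[0,0,0.2,0,0,0,0],[0,0,0.34,0,0,0,0],[0,0,0.34,0,0,0,0],[0,0,0.34,0,0,0,0],[0,0,0.34,0,0,0,1],[0,0,0.34,0,0,0,1],[0,0,0.34,0,0,0,1],[0,0,0.34,0,0,0,1],[0,0,0.34,0,0,0,1],[0,0,0.34,0,0,0,1],[0,0,0.34,0,0,0,1]]' 40; python3 -c "
from h import *
todo([544.1,211,93]);todo(np.array([544.1,211,93])+110*cy)"
```

```text
time_s: 6.9
eef_pos: [544.3, 211.1, 248.9]
ee_rot: [0.0, 0.132, 0.991, 0.0]
force: [-0.9, -0.4, 4.1]
grip_width: 0.133
grip_force: 40.7
t 6.9 grasp pt [544.3 211.1  93.9] shift [ 0.002 -0.001  0.009] turn [0.    0.    0.001] w 0.13 F [-0.9 -0.4  4.1]
t 6.9 grasp pt [544.3 211.1  93.9] shift [1.000e-03 1.099e+00 9.000e-03] turn [0.    0.    0.001] w 0.13 F [-0.9 -0.4  4.1]
```

Gripped. Slide +y, 80 mm first.

```bash
python3 -m crank '[[0,0.05,0,0,0,0,1],[0,0.12,0,0,0,0,1],[0,0.2,0,0,0,0,1],[0,0.28,0,0,0,0,1],[0,0.36,0,0,0,0,1],[0,0.44,0,0,0,0,1],[0,0.52,0,0,0,0,1],[0,0.6,0,0,0,0,1],[0,0.68,0,0,0,0,1],[0,0.76,0,0,0,0,1],[0,0.8,0,0,0,0,1],[0,0.8,0,0,0,0,1]]'; python3 -c "
from h import *
todo(np.array([544.1,211,93.5])+110*cy)"
```

```text
time_s: 8.1
eef_pos: [565.5, 289.2, 248.9]
ee_rot: [0.001, 0.132, 0.991, 0.001]
force: [4.1, 1.5, 4.1]
grip_width: 0.134
grip_force: 40.9
t 8.1 grasp pt [565.5 289.2  93.9] shift [0.001 0.289 0.005] turn [0.002 0.002 0.002] w 0.13 F [4.1 1.5 4.1]
```

```bash
python3 -m crank '[[0,0.07,0,0,0,0,1],[0,0.14,0,0,0,0,1],[0,0.2,0,0,0,0,1],[0,0.25,0,0,0,0,1],[0,0.27,0,0,0,0,1],[0,0.285,0,0,0,0,1],[0,0.295,0,0,0,0,1],[0,0.295,0,0,0,0,1],[0,0.295,0,0,0,0,1]]'; python3 -c "
from h import *
todo(np.array([544.1,211,93.5])+110*cy)"
```

```text
time_s: 9.0
eef_pos: [573.2, 316.6, 248.9]
ee_rot: [0.0, 0.132, 0.991, -0.0]
force: [3.0, -5.6, 6.2]
grip_width: 0.131
grip_force: 41.3
t 9.0 grasp pt [573.2 316.6  93.9] shift [0.004 0.005 0.004] turn [-0.001  0.001  0.001] w 0.13 F [ 3.  -5.6  6.2]
```

The bar travelled 109.4 mm and the reaction force reversed, so the shutter is at its stop. Release, lift, and check.

```bash
python3 -m crank '[[0,0,0,0,0,0,0],[0,0,0,0,0,0,0],[0,0,0,0,0,0,0],[0,0,0,0,0,0,0],[0,0,0,0,0,0,0],[0,0,0,0,0,0,0],[0,0,-0.2,0,0,0,0],[0,0,-0.5,0,0,0,0],[0,0,-0.9,0,0,0,0],[0,0,-0.9,0,0,0,0],[0,0,-0.9,0,0,0,0]]'
python3 - <<'E'
from h import *
for n in ("wrist","top"):
    ci=camera_info(n);p,d=capture(n);cv2.imwrite(f"pics/{n}9.png",p[:,:,::-1])
    P=cloud(d,ci)
    dark=((p.max(2)<60)&(d>0)&(P[...,2]>85)&(P[...,2]<110)).astype(np.uint8)
    k,l,st,ce=cv2.connectedComponentsWithStats(dark)
    for i in range(1,k):
        if st[i,4]>15:
            q=P[l==i];t=q[q[:,2]>np.percentile(q[:,2],90)-3]
            print(n,st[i],t.mean(0).round(1),cv2.minAreaRect(t[:,:2].astype(np.float32)), "moved",((t.mean(0)-[544.1,211,98.7])@cy).round(1))
print(status.sense()["force"])
E
```

```text
time_s: 10.1
eef_pos: [572.8, 316.8, 339.2]
ee_rot: [0.001, 0.132, 0.991, 0.0]
force: [0.1, 0.6, -0.9]
grip_width: 0.998
grip_force: 0.0
wrist [169  39  24  31 629] [471.3 299.3  99.9] ((471.06573486328125, 299.2187194824219), (11.540802001953125, 15.569602966308594), 75.44896697998047) moved 66.1
wrist [ 243  171   18   65 1111] [573.5 316.1  98.9] ((574.1798095703125, 315.71014404296875), (11.605222702026367, 41.96611404418945), 75.20204162597656) moved 109.2
wrist [282 322  16  16 203] [679.8 317.5  96.9] ((679.6365966796875, 317.0697937011719), (10.98367977142334, 4.870093822479248), 85.65901184082031) moved 138.4
top [   0   10  512   13 2978] [1008.3  298.5  107.3] ((1007.9061889648438, 316.5190734863281), (1213.932373046875, 5.3451924324035645), 89.88886260986328) moved 206.1
top [394 121  11  10  62] [737.7 -26.5 103. ] ((739.222900390625, -26.719467163085938), (17.787094116210938, 8.98672103881836), 21.32592010498047) moved -178.4
top [250 148   5   4  17] [684.8 317.8 100.1] ((684.7415161132812, 317.89593505859375), (6.617267608642578, 6.3365678787231445), 59.92053985595703) moved 139.9
top [366 212   6   5  18] [532.7  47.3  89.1] ((533.1968383789062, 46.70301818847656), (11.996495246887207, 9.305427551269531), 89.63691711425781) moved -160.9
[-0.76876819 -0.16522394 -0.46472395]
```

View pics/wrist9.png

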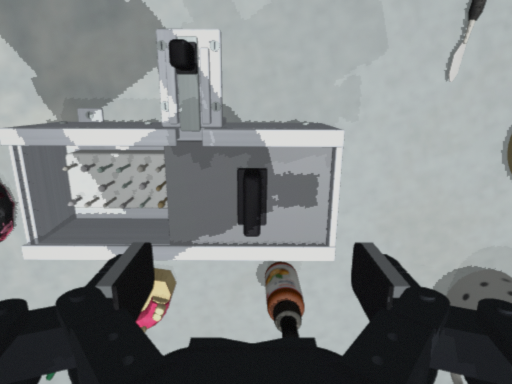

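The wrist view shows the burs exposed at (115,180), the shutter bar at (252,200) against the end stop, and the thumb piece drawn back at (182,55). The bottle is standing at (285,295) and the cast is in place at (155,295). The gripper is clear.

```bash
python3 -c "
from rig import ticket
print(ticket.finish_job())"
```

```text
the job is handed in; nothing more can be done
None
```

The job is handed in (no verdict was returned): the lock is drawn back about 20 mm, the shutter is open about 109 mm at its end stop, the gripper is clear, and the dropper bottle and cast were not touched.

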